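# Clamp a phone frame in the repair jig

## Robot

A 6-joint arm with a two-finger parallel gripper is mounted at the origin on the work surface. World frame = base frame: x ahead of the robot, y to its left, z up, the work surface at z = 0. Lengths are in m, angles in degrees, forces in N, time in s.
With the tool pointing down it reaches from about 0.325 to 0.775 m from the base axis. Payload 9.3 kg.
Tool frame: the origin (TCP) lies at the very end of the fingers, on their centre line; the grasp point (between the pads) lies 19 mm behind it (env.grip_depth is the distance from the TCP to the grasp point, in m); x points along the fingers, z is the direction in which the jaws open and shut, and the axes are right-handed (so a half turn about x gives the same grasp; the last joint's range is limited). The gripper opens to 85 mm and grips with 20 to 120 N. Pads are 22 mm wide; open, the fingers measure 114 mm over their backs; the gripper's body (76 mm by 85 mm) begins 54 mm behind the grasp point. The pads swing forward as they close: fully open they stand 13 mm farther back than shut.
Start: joints at [60.355, 14.817, 1.232, 76.415, 0, 81.257], TCP at [0.196, 0.514, 0.231] pointing down, gripper open.
Joint ranges: [-174.27, 174.27], [-52.1, 104.24], [-59.71, 78.15], [-110.17, 111.67], [-87.03, 83.33], [-180, 180]. Speed limits (degrees/s): [127.2, 127.2, 159.86, 180, 180, 180].

## Interface

Orientations are given as a 3x3 rotation matrix whose columns are the frame's x, y, z axes.
In Python, from bench import env, get_image, calibration gives the robot as it stands. The module is installed in compiled form; this text tells all that it offers.
- The arm moves only by the tool carry_out, never from a script. Its arguments are lists of equal length, an entry for each row: "slide": the shift along the tool's x, y, z in mm, a list of three; "turn": the turn about the tool's x in degrees; "claw": the opening, from 0 (shut) to 1 (fully open). In form: {"slide": [[tx, ty, tz], ...], "turn": [turn, ...], "claw": [claw, ...]}. A call has 1 to 20 rows; each row is the pose to reach, as a shift and turn from the pose commanded when the call began, along the tool's axes at that moment; what a row does not reach only later rows make up. A row lasts 1/8 s, in which the tool goes at most 62.5 mm and 10.7 degrees, less where a joint would pass 70% of its speed; a pose out of reach is approached as far as the arm can. A call with a gripper value outside its range is refused whole. The fingers move at their own pace and stop on an object; the grip force is fixed at half the most. Time passes only in rows, so rows that repeat a pose let the fingers close. It gives the time, the measured TCP pose, the force and the opening at its end, in the units of the state.
- env.get_obs(): the state, without advancing time (a new reading comes with each control period).
- get_image(name): name is "scene" or "top" or "wrist"; returns the picture (400x640x3 uint8, red, green, blue); there is no depth.
- calibration(name): a dict with "mtx" (3x3 intrinsics, pixels), "R" (3x3) and "t" (3): a world point X has camera coordinates R X + t. Camera axes: x right, y down, z forward; pixel columns grow to the right and rows downward; lengths in m; the calibration is good to about 2 mm. A picture is of the moment at which its call begins: read the wrist's pose just before it. calibration takes no time and is no camera call; for the wrist camera it gives the pose at the moment of the call.
- env.close_job(): hands the job in, once; it reports no verdict.
The state is a dict: "clock": time; "q": joint angles; "qd": joint speeds; "joint_torque": joint torques, N m; "tcp_pos": TCP position; "eef_rot": TCP orientation; "ft_force": force on the tool from outside, world axes, zero at the start; "wrist_torque": the same for the moment, N m; "opening": finger opening in m.
Only numpy, scipy, OpenCV 4.12 (cv2) and the standard library are available. Lean on these libraries where they do the work, as an engineer would, in place of code of your own. Each camera call takes 0.05 s, during which the arm holds its last target.

## Task

Clamp the phone frame in the grey repair jig: first push the blue tab so that the jaw slides up and gently presses the frame square against the fixed stop. The orange clamp knob sits crossed on top of its thread, so then turn it backwards (counter-clockwise seen from above) until it clicks down into the thread, without lifting it off, and from there turn it forwards (clockwise) until it just grips the jaw and stays tight; do not force the knob or overtighten it. Let go of everything and leave the other things on the bench alone.

Things in the scene. Friction and masses are not known exactly. Their poses are not given: they have to be found in the camera images.
- jig: grey jig, fixed on the table, base 175 (jig x) x 285 (jig y) x 15 high; origin under the base, which spans jig y -147 to +138. Its y axis points from the jaw's blue tab to the fixed stop. The knob's axis stands at jig x 0, y -35. A steel cup 26 across (top at z 31) stands on the base at x +70, y -30, and 12 mm high guide bars run along both sides of the jaw
- jaw (a joint): travel (m) of the aluminium jaw towards the stop, along jig +y; 0 = fully open, end at 0.05. With the 70 mm frame pressed on the stop it reads 0.038. About 2.5 N of slide friction; it stays where it is left. The jaw is a plate, top at z 33, with a long slot round the knob's thread
- jaw_tab (a point): centre of the blue upright push tab at the rear of the jaw: 50 wide (jig x), 10 thick (jig y), 22 tall, from z 33 to z 55; rides with the jaw. Push its rear (-y) face towards jig +y. The jaw's plate (top z 33) ends 7 behind the tab's centre; all space above and behind is free
- jaw_face (a point): middle of the jaw's upright front face, which meets the frame's long edge; 20 above the table
- stop_face (a point): middle of the fixed stop's upright face, which looks to jig -y; 20 above the table
- chassis_center (a point): centre (half-way up) of the bare dark phone frame to be clamped, 145 (its x) x 70 (its y) x 9, 0.1 to 0.21 kg, loose on the jig's base (top z 15) between jaw and stop. Against the stop its centre is 35 from the stop's face
- knob: loose clamp knob, 0.1 to 0.16 kg: black head 64 across on a steel skirt, orange bar grip on top. Origin on its axis at the skirt's underside; z up the axis, x along the bar. Head top at z +10; bar from z +10 to +40, 52 long (x), 14 thick (y). Its hidden stem carries three lugs and has 1 to 2 mm of sideways play
- knob_grip (a point): on the knob's axis inside the bar grip, 30 above the knob's origin: 20 above the black head, 10 below the bar's top; axes as the knob's
- thread_axis (a point): fixed: about where the knob's origin is at the start (41 to 44 above the table), its lugs lying on the flat top of a three-start thread at an unknown angle. Clockwise from there only runs the lugs against hard stops. Counter-clockwise by 0.2 to 1.1 rad they reach gaps: the knob, if free to fall or lightly pressed down, drops 8 to 11 mm; up to 0.3 rad further is a hard stop
- thread_seat (a point): fixed: where the knob's origin is once clicked down (33 above the table), its skirt on the jaw. Clockwise from there the lugs run under steep ramps: free for 0.2 to 1.1 rad (differs each time), then the resistance rises over 0.1 to 0.3 rad as jaw and skirt are clamped; the knob hardly sinks. A turning resistance of 0.2 to 0.3 N m is tight; 0.7 N m is too much. Friction holds it tight after release
- spare_chassis: a second, blue-edged phone frame (145 x 70 x 9) lying on the table, not part of the job; origin at the centre of its underside
- driver: green-handled screwdriver lying on the table; origin under its middle
- cleaner: amber bottle, 52 across, 110 tall, upright; origin at the centre of its underside
- screw_jar: clear jar, 54 across, 50 tall, upright; origin at the centre of its underside
- suction_cup: red suction-cup puller, 52 across, 42 tall, upright; origin at the centre of its underside
- brush: wooden-handled brush lying on the table; origin under its middle

How it is judged:
By the outcome, as a careful person would: the job done as asked, in the order asked, and still so for the second after the job is handed in, with the robot touching nothing.
It also fails if it takes over 69 s, if anything falls off the work surface, if the arm or the gripper's body presses on something with over 40 N, if the wrist force passes 120 N, or if a joint passes its speed limit or range.

## Working session

There is one attempt and no reset: what is moved stays moved. The work goes in short steps, Python scripts to look and compute and a tool call to move; the robot and the scene stay as the last step left them, time stands still between calls to the robot, and variables do not carry over. Pictures are saved under pics/ and viewed, and the job is handed in when it is done.

Besides the shell and the picture viewer there is one more tool, called after "Request:" as name(argument=value, ...), one argument or row to a line, values as JSON. carry_out: Moves the arm, as the interface text tells. Its arguments: {"type":"object","properties":{"slide":{"type":"array","items":{"type":"array","items":{"type":"number"}}},"turn":{"type":"array","items":{"type":"number"}},"claw":{"type":"array","items":{"type":"number"}}},"required":["slide","turn","claw"]}

```bash
mkdir -p pics; python3 - <<'E'
from bench import env,get_image,calibration
import cv2,numpy as np
np.set_printoptions(precision=4,suppress=True)
for n in["scene","top","wrist"]:
    im=get_image(n); cv2.imwrite(f"pics/{n}0.png",im[:,:,::-1]); c=calibration(n); print(n,c["mtx"].tolist(),c["R"].tolist(),c["t"])
o=env.get_obs(); print(o)
E
```

```text
scene [[438.4973269245663, 0.0, 315.2775746766899], [0.0, 438.4973269245663, 206.12896495748717], [0.0, 0.0, 1.0]] [[-0.17335421180173896, 0.9848037993506628, 0.010478264889662523], [0.5346462511221115, 0.10303782642414688, -0.8387708819974977], [-0.8271044090147689, -0.13980230008940303, -0.5443837005991662]] [ 0.1161 -0.2452  1.6889]
top [[459.99168829273736, 0.0, 313.3463505465011], [0.0, 459.99168829273736, 196.54154607141427], [0.0, 0.0, 1.0]] [[0.003928192239557488, -0.9999890746676164, -0.0025337425152025957], [-0.9969838681251296, -0.0037199695733574675, -0.07751985890484502], [0.07750958652955689, 0.002830613321801354, -0.9969875885005987]] [-0.0085  0.6007  1.3982]
wrist [[344.87289338489666, 0.0, 317.53875201257284], [0.0, 344.87289338489666, 200.43997179627493], [0.0, 0.0, 1.0]] [[0.357320711283294, 0.9339817005426603, -0.0003038740562676139], [0.8871770055763732, -0.3393125323171626, 0.31270427913454446], [0.2919569661175108, -0.11200530551699694, -0.9498504837454701]] [-0.549  -0.0396  0.3799]
{'clock': 0.15, 'q': array([60.355 , 14.844 ,  1.2013, 76.4153, -0.0005, 81.256 ]), 'qd': array([ 0.0016, -0.1368,  0.069 , -0.0376, -0.0355,  0.0244]), 'joint_torque': array([  0.0026, -55.597 ,  34.4662,   0.0113,  -0.0002,   0.    ]), 'tcp_pos': array([0.1961, 0.5136, 0.2308]), 'eef_rot': array([[-0.0005, -0.9342,  0.3568],
       [-0.0009,  0.3568,  0.9342],
       [-1.    ,  0.0001, -0.001 ]]), 'ft_force': array([-0.3579,  0.0387, -0.0325]), 'wrist_torque': array([0.001 , 0.0422, 0.014 ]), 'opening': 0.08530957000638113}
```

View pics/scene0.png

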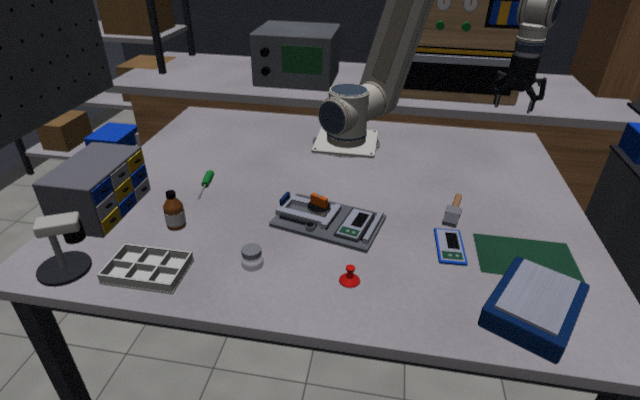

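View pics/top0.png

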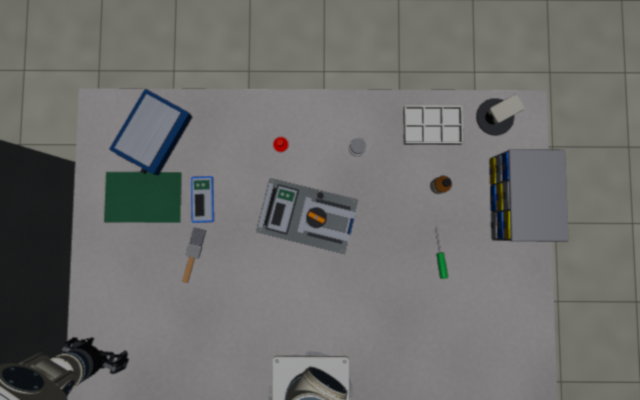

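View pics/wrist0.png

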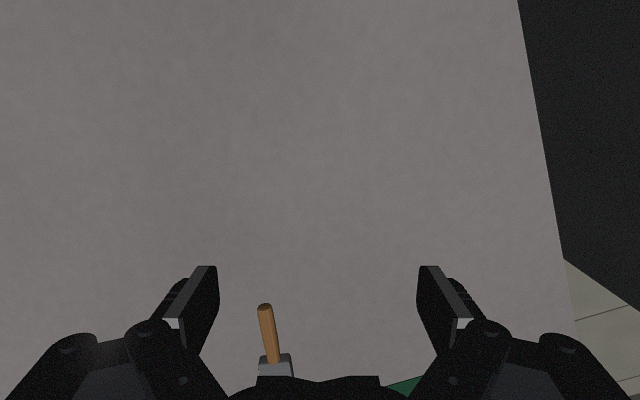

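The top view shows the jig near (308,215), with the blue tab at about (350,226), the orange knob at about (317,215) and the stop on the left. I'll zoom in and measure.

```bash
cat > h.py <<'E'
import numpy as np,cv2
from bench import env,get_image,calibration
np.set_printoptions(precision=4,suppress=True)
def ray(c,px,z):
    d=c["R"].T@np.linalg.inv(c["mtx"])@np.array([px[0],px[1],1.]); o=-c["R"].T@c["t"]
    return o+d*(z-o[2])/d[2]
def proj(c,X):
    p=c["mtx"]@(c["R"]@np.asarray(X)+c["t"]); return p[:2]/p[2]
E
python3 - <<'E'
from h import *
a=cv2.imread("pics/top0.png")[165:265,245:370]; cv2.imwrite("pics/topz.png",cv2.resize(a,None,fx=6,fy=6,interpolation=cv2.INTER_CUBIC))
a=cv2.imread("pics/scene0.png")[180:255,260:395]; cv2.imwrite("pics/scz.png",cv2.resize(a,None,fx=5.9,fy=5.9,interpolation=cv2.INTER_CUBIC))
c=calibration("top")
im=cv2.imread("pics/top0.png"); hsv=cv2.cvtColor(im,cv2.COLOR_BGR2HSV)
def m(lo,hi,x0,x1,y0,y1):
    k=cv2.inRange(hsv,lo,hi); q=np.zeros_like(k); q[y0:y1,x0:x1]=k[y0:y1,x0:x1]; 
    p=cv2.findNonZero(q)
    return p
p=m((5,150,100),(20,255,255),290,340,195,235); r=cv2.minAreaRect(p); print("knob",len(p),r,ray(c,r[0],.083))
p=m((95,100,40),(130,255,255),335,370,205,250); r=cv2.minAreaRect(p); print("tab",len(p),r,ray(c,r[0],.055))
for q in [(271,179),(357,195),(344,252),(257,234)]: print(ray(c,q,.015))
E
```

```text
knob 74 ((316.0, 217.00001525878906), (16.994115829467773, 4.472135543823242), 26.56505012512207) [ 0.5356 -0.0144  0.083 ]
tab 35 ((350.11767578125, 226.02943420410156), (2.1828205585479736, 14.55213737487793), 14.03624439239502) [ 0.5098 -0.1172  0.055 ]
[0.6558 0.1261 0.015 ]
[ 0.6067 -0.1419  0.015 ]
[ 0.4305 -0.1012  0.015 ]
[0.4847 0.1674 0.015 ]
```

View pics/topz.png

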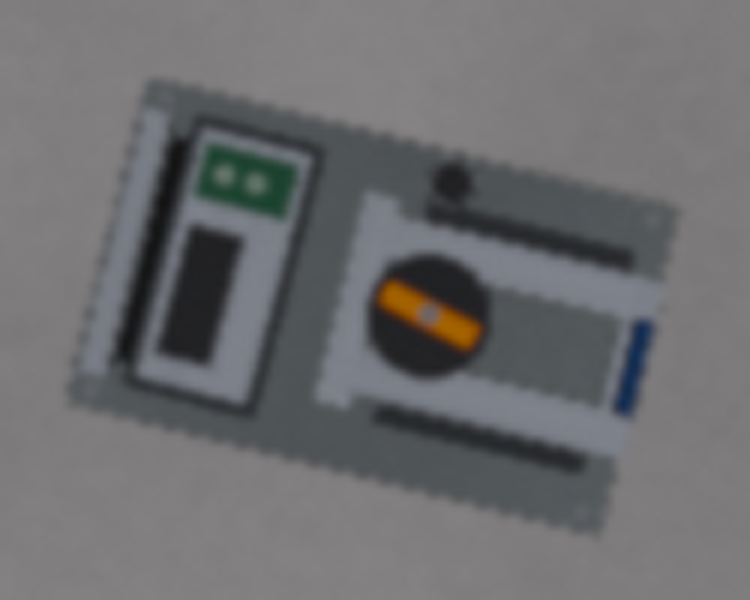

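View pics/scz.png

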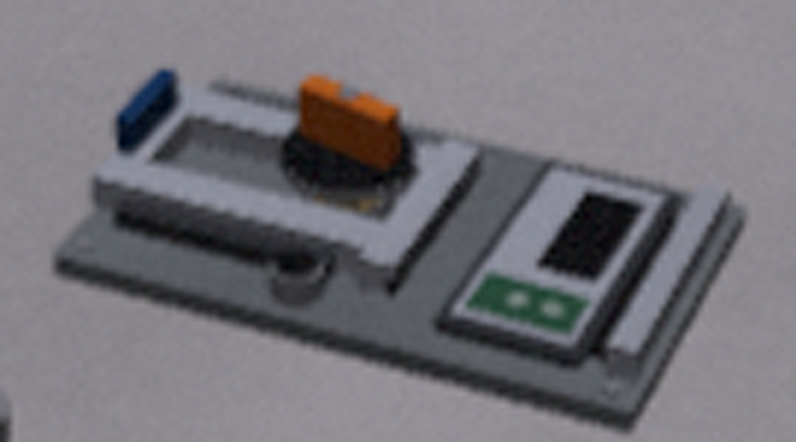

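The jig's y axis is about 11° from world +y towards +x, and the bar is at roughly 66°. I'll move to behind the tab, high up, with tool y along jig y.

Request:
carry_out(
  slide=[
    [0,-538,-536],
    [0,-538,-536],
    [0,-538,-536],
    [0,-538,-536],
    [0,-538,-536],
    [0,-538,-536],
    [0,-538,-536],
    [0,-538,-536],
    [0,-538,-536],
    [0,-538,-536],
    [0,-538,-536],
    [0,-538,-536],
    [0,-538,-536],
    [0,-538,-536],
    [0,-538,-536],
    [0,-538,-536],
    [0,-538,-536],
    [0,-538,-536],
  ],
  turn=[80,80,80,80,80,80,80,80,80,80,80,80,80,80,80,80,80,80],
  claw=[0,0,0,0,0,0,0,0,0,0,0,0,0,0,0,0,0,0],
)

```text
clock: 2.4
tcp_pos: [0.5076, -0.1784, 0.2316]
eef_rot: [[0.0, 0.188, 0.982], [-0.0, 0.982, -0.188], [-1.0, -0.0, 0.0]]
ft_force: [-0.4, 0.1, 1.1]
opening: 0.0
```

```bash
python3 - <<'E'
from h import *
o=env.get_obs(); print(o["q"],o["tcp_pos"],o["eef_rot"],o["ft_force"],o["clock"],o["opening"])
c=calibration("wrist"); print(-c["R"].T@c["t"],c["R"])
cv2.imwrite("pics/w1.png",get_image("wrist")[:,:,::-1])
E
```

```text
[-28.3062  13.6182  -0.3635  75.9891   0.0004  72.5579] [ 0.5076 -0.1784  0.2316] [[ 0.0005  0.1885  0.9821]
 [-0.0002  0.9821 -0.1885]
 [-1.     -0.0001  0.0005]] [-0.3548  0.1056  1.0973] 2.4 4.166284873376931e-05
[ 0.5218 -0.1001  0.3738] [[ 0.982  -0.1891  0.001 ]
 [-0.1799 -0.9329  0.3119]
 [-0.0581 -0.3065 -0.9501]]
```

View pics/w1.png

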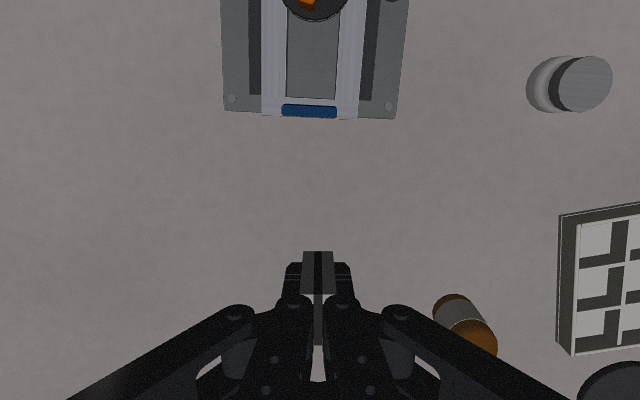

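```bash
python3 - <<'E'
from h import *
c=calibration("wrist")
im=cv2.imread("pics/w1.png");hsv=cv2.cvtColor(im,cv2.COLOR_BGR2HSV)
k=cv2.inRange(hsv,(100,120,40),(125,255,255));k[150:]=0
p=cv2.findNonZero(k);r=cv2.minAreaRect(p);b=cv2.boxPoints(r);print(len(p),r)
for q in b: print(q,ray(c,q,.055)[:2])
print(ray(c,r[0],.055))
for q in[(223,110),(397,119)]: print(ray(c,q,.015))
a=im[70:130,210:410];cv2.imwrite("pics/w1z.png",cv2.resize(a,None,fx=4,fy=4,interpolation=cv2.INTER_CUBIC))
E
```

```text
592 ((308.9475402832031, 110.99724578857422), (54.450950622558594, 10.827119827270508), 3.012787342071533)
[281.4752 114.9724] [ 0.4857 -0.1175]
[282.0442 104.1602] [ 0.4883 -0.1084]
[336.4199 107.0221] [ 0.5355 -0.12  ]
[335.8509 117.8343] [ 0.5333 -0.1292]
[ 0.5107 -0.1187  0.055 ]
[ 0.4244 -0.1037  0.015 ]
[ 0.5956 -0.1457  0.015 ]
```

View pics/w1z.png

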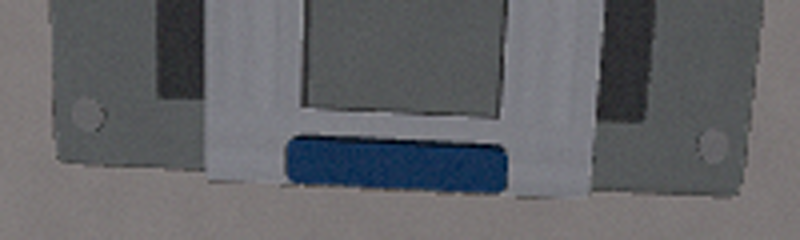

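The tab is about (0.511,-0.119) and jig yaw is about -13.5°. Next I'll go down behind the tab with the fingers shut.

Request:
carry_out(
  slide=[
    [60,10,-9],
    [120,10,-9],
    [170,10,-9],
    [191,10,-9],
    [191,20,-9],
    [191,31,-9],
    [191,31,-9],
    [191,31,-9],
  ],
  turn=[2.7,2.7,2.7,2.7,2.7,2.7,2.7,2.7],
  claw=[0,0,0,0,0,0,0,0],
)

```text
clock: 3.45
tcp_pos: [0.5051, -0.1467, 0.0412]
eef_rot: [[0.002, 0.235, 0.972], [-0.001, 0.972, -0.235], [-1.0, -0.0, 0.002]]
ft_force: [-1.2, 0.5, 0.5]
opening: 0.0001
```

```bash
python3 - <<'E'
from h import *
o=env.get_obs(); print(o["tcp_pos"],o["eef_rot"],o["ft_force"],o["clock"])
cv2.imwrite("pics/w2.png",get_image("wrist")[:,:,::-1])
E
```

```text
[ 0.5051 -0.1467  0.0412] [[ 0.0015  0.2345  0.9721]
 [-0.0008  0.9721 -0.2345]
 [-1.     -0.0005  0.0017]] [-1.2069  0.5333  0.4959] 3.45
```

View pics/w2.png

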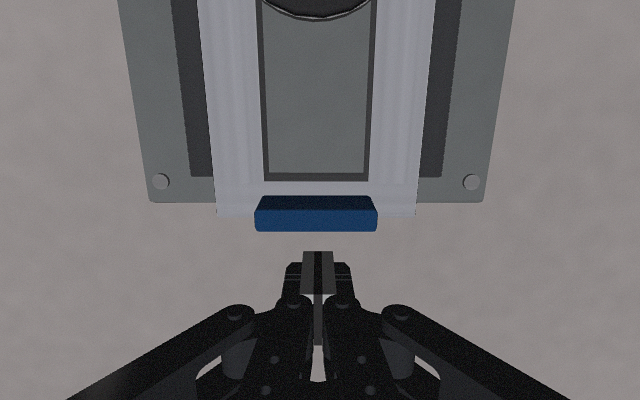

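The fingers are square to the tab and centred on it, just behind its rear face. Pushing now, slowing towards the end.

Request:
carry_out(
  slide=[
    [0,5,0],
    [0,9,0],
    [0,12,0],
    [0,15,0],
    [0,19,0],
    [0,23,0],
    [0,27,0],
    [0,31,0],
    [0,34,0],
    [0,36,0],
    [0,38,0],
    [0,38,0],
  ],
  turn=[0,0,0,0,0,0,0,0,0,0,0,0],
  claw=[0,0,0,0,0,0,0,0,0,0,0,0],
)

```text
clock: 5.0
tcp_pos: [0.5137, -0.1095, 0.0403]
eef_rot: [[0.0, 0.235, 0.972], [0.0, 0.972, -0.235], [-1.0, 0.0, 0.0]]
ft_force: [0.3, -0.4, 0.2]
opening: -0.0003
```

```bash
python3 - <<'E'
from h import *
o=env.get_obs(); print(o["tcp_pos"],o["ft_force"],o["clock"])
cv2.imwrite("pics/w3.png",get_image("wrist")[:,:,::-1])
a=get_image("top")[165:265,245:370,::-1]; cv2.imwrite("pics/t3.png",cv2.resize(a,None,fx=6,fy=6,interpolation=cv2.INTER_CUBIC))
a=get_image("scene")[180:255,260:395,::-1]; cv2.imwrite("pics/s3.png",cv2.resize(a,None,fx=5.9,fy=5.9,interpolation=cv2.INTER_CUBIC))
E
```

```text
[ 0.5137 -0.1095  0.0403] [ 0.2849 -0.3994  0.2207] 5.0
```

View pics/w3.png

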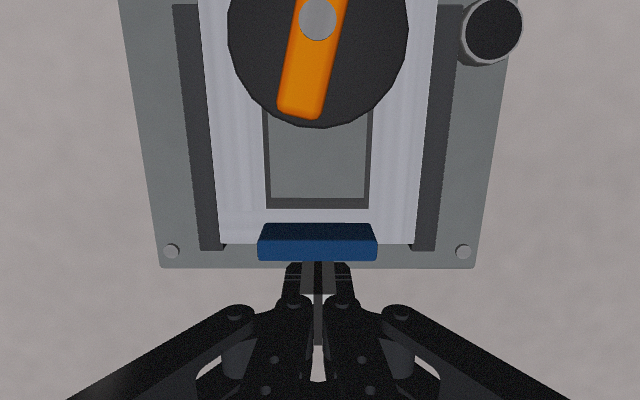

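View pics/s3.png

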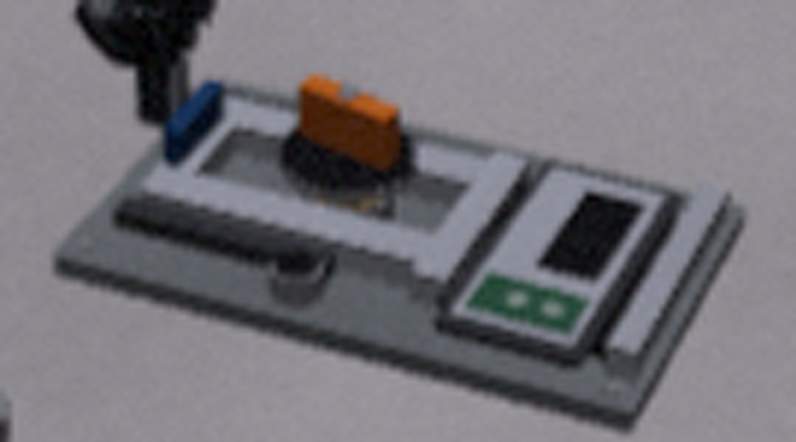

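The jaw has moved about 24 mm and is near the frame.

Request:
carry_out(
  slide=[
    [0,2,0],
    [0,4,0],
    [0,6,0],
    [0,8,0],
    [0,9,0],
    [0,10,0],
  ],
  turn=[0,0,0,0,0,0],
  claw=[0,0,0,0,0,0],
)

```text
clock: 5.9
tcp_pos: [0.5159, -0.1, 0.0403]
eef_rot: [[-0.0, 0.235, 0.972], [-0.0, 0.972, -0.235], [-1.0, -0.0, -0.0]]
ft_force: [-0.9, -3.9, -0.4]
opening: 0.0001
```

Request:
carry_out(
  slide=[
    [0,0.5,0],
    [0,1,0],
  ],
  turn=[0,0],
  claw=[0,0],
)

```text
clock: 6.15
tcp_pos: [0.5162, -0.0991, 0.0403]
eef_rot: [[0.0, 0.235, 0.972], [-0.0, 0.972, -0.235], [-1.0, -0.0, 0.0]]
ft_force: [-1.4, -3.3, 0.0]
opening: 0.0
```

Request:
carry_out(
  slide=[
    [0,0.5,0],
    [0,1,0],
  ],
  turn=[0,0],
  claw=[0,0],
)

```text
clock: 6.4
tcp_pos: [0.5163, -0.0987, 0.0403]
eef_rot: [[-0.0, 0.235, 0.972], [-0.001, 0.972, -0.235], [-1.0, -0.001, -0.0]]
ft_force: [-3.1, -7.4, 1.2]
opening: 0.0001
```

The force rose to about 8 N and the tool moved only 0.4 mm. I'll check whether the frame is on the stop.

```bash
python3 - <<'E'
from h import *
o=env.get_obs(); print(o["tcp_pos"],o["ft_force"],o["clock"])
a=get_image("top")[165:265,245:370,::-1]; cv2.imwrite("pics/t4.png",cv2.resize(a,None,fx=6,fy=6,interpolation=cv2.INTER_CUBIC))
a=get_image("scene")[180:255,260:395,::-1]; cv2.imwrite("pics/s4.png",cv2.resize(a,None,fx=5.9,fy=5.9,interpolation=cv2.INTER_CUBIC))
E
```

```text
[ 0.5163 -0.0987  0.0403] [-3.0944 -7.4396  1.1809] 6.4
```

View pics/t4.png

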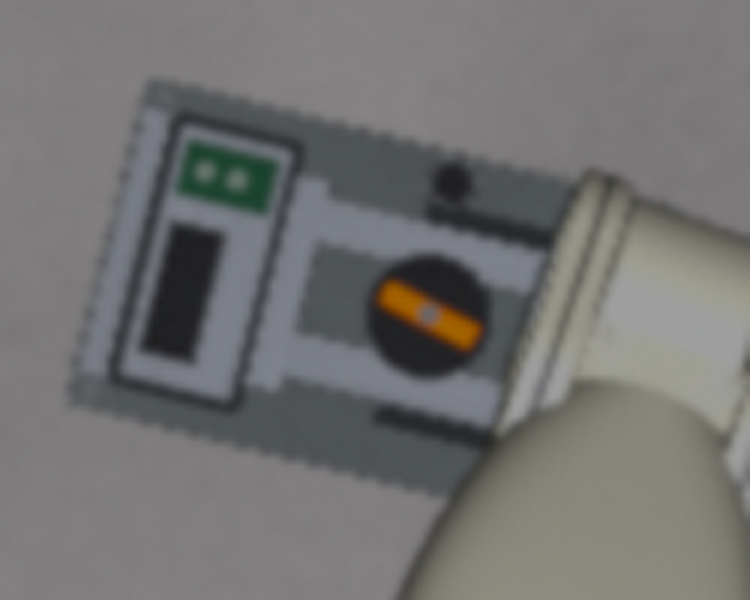

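View pics/s4.png

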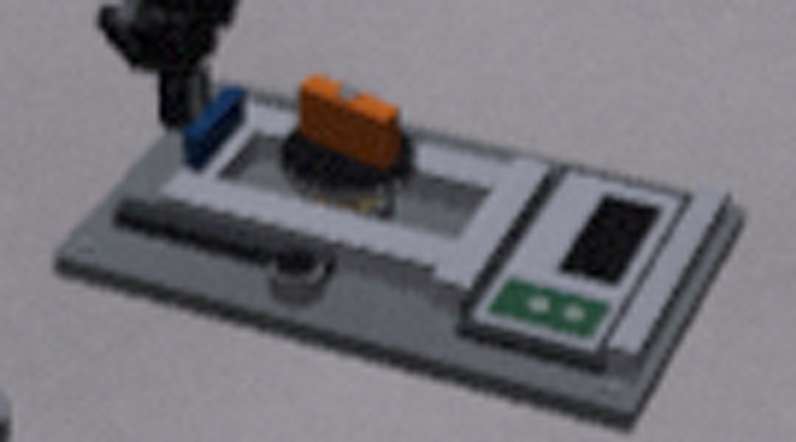

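Request:
carry_out(
  slide=[
    [0,0.4,0],
    [0,0.4,0],
  ],
  turn=[0,0],
  claw=[0,0],
)

```text
clock: 6.75
tcp_pos: [0.5162, -0.0987, 0.0403]
eef_rot: [[-0.001, 0.236, 0.972], [-0.002, 0.972, -0.236], [-1.0, -0.002, -0.0]]
ft_force: [-3.3, -8.9, 1.0]
opening: -0.0003
```

The frame is seated against the stop, with no more motion at 9 N. Backing off and rising to look at the knob.

Request:
carry_out(
  slide=[
    [0,-10,0],
    [0,-20,0],
    [-40,-20,0],
    [-100,-15,0],
    [-130,0,0],
    [-130,0,0],
    [-130,0,0],
    [-130,0,0],
  ],
  turn=[0,0,0,0,0,0,0,0],
  claw=[0,0,0,0.6,0.6,0.6,0.6,0.6],
)

```text
clock: 7.75
tcp_pos: [0.5158, -0.0979, 0.169]
eef_rot: [[-0.002, 0.236, 0.972], [0.001, 0.972, -0.236], [-1.0, 0.0, -0.002]]
ft_force: [0.3, 1.0, -0.4]
opening: 0.0515
```

```bash
python3 - <<'E'
from h import *
o=env.get_obs(); print(o["tcp_pos"],o["ft_force"],o["wrist_torque"],o["opening"],o["clock"])
c=calibration("wrist");im=get_image("wrist")[:,:,::-1].copy();cv2.imwrite("pics/w5.png",im)
hsv=cv2.cvtColor(im,cv2.COLOR_BGR2HSV)
k=cv2.inRange(hsv,(5,150,120),(20,255,255));k[250:]=0
p=cv2.findNonZero(k);r=cv2.minAreaRect(p);b=cv2.boxPoints(r);print(len(p),r)
P=np.array([ray(c,q,.083)[:2] for q in b]);print(P,P.mean(0))
k=cv2.inRange(hsv,(95,120,40),(125,255,255));k[260:]=0
p=cv2.findNonZero(k);
if p is not None: print("tab",cv2.minAreaRect(p),ray(c,cv2.minAreaRect(p)[0],.055))
E
```

```text
[ 0.5158 -0.0979  0.169 ] [ 0.2778  1.0069 -0.372 ] [0.0575 0.0093 0.0016] 0.05148659157635585 7.75
1511 ((318.6488342285156, 77.18820190429688), (20.83698081970215, 85.07185363769531), 12.994616508483887)
[[ 0.5179 -0.0348]
 [ 0.5414  0.0094]
 [ 0.5527  0.004 ]
 [ 0.53   -0.0408]] [ 0.5355 -0.0155]
tab ((318.5, 173.5), (15.0, 63.0), 90.0) [ 0.5197 -0.0813  0.055 ]
```

View pics/w5.png

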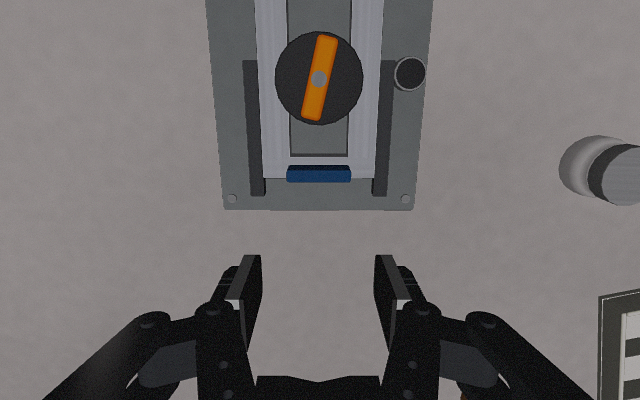

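The bar's centre is about (0.5356,-0.0156), at an angle of about 62°. Next I'll align the tool, go down and close loosely round the bar at about 17 mm opening, so the knob stays free to fall.

Request:
carry_out(
  slide=[
    [0,45,0],
    [0,85,0],
    [30,85,0],
    [60,85,0],
    [80,85,0],
    [95,85,0],
    [105,85,0],
    [112,85,0],
    [112,85,0],
    [112,85,0],
  ],
  turn=[8,14,14,14,14,14,14,14,14,14],
  claw=[0.6,0.6,0.6,0.6,0.6,0.6,0.6,0.6,0.6,0.6],
)

```text
clock: 9.05
tcp_pos: [0.5368, -0.0152, 0.0588]
eef_rot: [[0.001, 0.463, 0.886], [-0.0, 0.886, -0.463], [-1.0, 0.0, 0.001]]
ft_force: [1.0, -0.3, 0.3]
opening: 0.0512
```

```bash
python3 - <<'E'
from h import *
o=env.get_obs(); print(o["q"],o["tcp_pos"],o["ft_force"],o["wrist_torque"],o["opening"],o["clock"])
c=calibration("wrist");im=get_image("wrist")[:,:,::-1].copy();cv2.imwrite("pics/w6.png",im)
E
```

```text
[-10.5761  19.8157 -18.2247  51.9147  -0.001  107.0245] [ 0.5368 -0.0152  0.0588] [ 0.9778 -0.301   0.2844] [ 0.0281  0.0003 -0.025 ] 0.05115653508662225 9.05
```

View pics/w6.png

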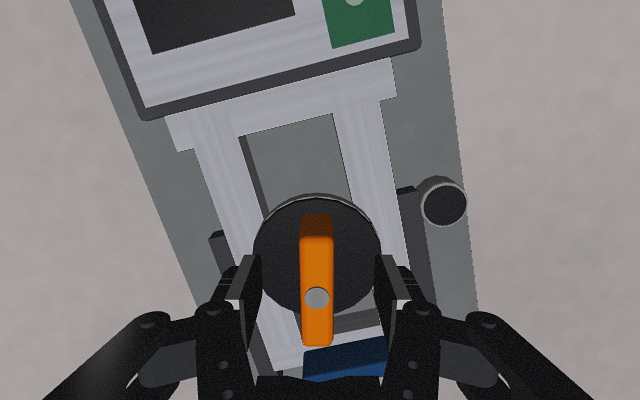

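Well aligned: the bar is centred at column 317 between the pads. Closing loosely.

Request:
carry_out(
  slide=[
    [0,0,0],
    [0,0,0],
    [1,0,0],
    [1,0,0],
  ],
  turn=[0,0,0,0],
  claw=[0.4,0.2,0.19,0.19],
)

```text
clock: 9.6
tcp_pos: [0.5364, -0.0151, 0.0572]
eef_rot: [[-0.0, 0.463, 0.886], [0.0, 0.886, -0.463], [-1.0, -0.0, -0.0]]
ft_force: [-0.0, -0.0, 0.3]
opening: 0.0164
```

Request:
carry_out(
  slide=[
    [0,0,0],
    [0,0,0],
    [0,0,0],
    [0,0,0],
  ],
  turn=[-3,-6,-10,-10],
  claw=[0.19,0.19,0.19,0.19],
)

```text
clock: 10.1
tcp_pos: [0.5364, -0.0151, 0.0572]
eef_rot: [[-0.0, 0.303, 0.953], [0.0, 0.953, -0.303], [-1.0, 0.0, -0.0]]
ft_force: [-0.4, 0.7, -0.3]
opening: 0.0162
```

```bash
cat >> h.py <<'E'
def look(name):
    o=env.get_obs(); print(o["q"][5],o["tcp_pos"],o["ft_force"],o["wrist_torque"],o["opening"],o["clock"])
    im=get_image("wrist")[:,:,::-1].copy();cv2.imwrite(f"pics/{name}.png",im)
E
python3 -c "
from h import *
look('w7')"
```

```text
97.05066042081694 [ 0.5364 -0.0151  0.0572] [-0.3651  0.7441 -0.2554] [0.0145 0.0341 0.0288] 0.016197228325854685 10.1
```

View pics/w7.png

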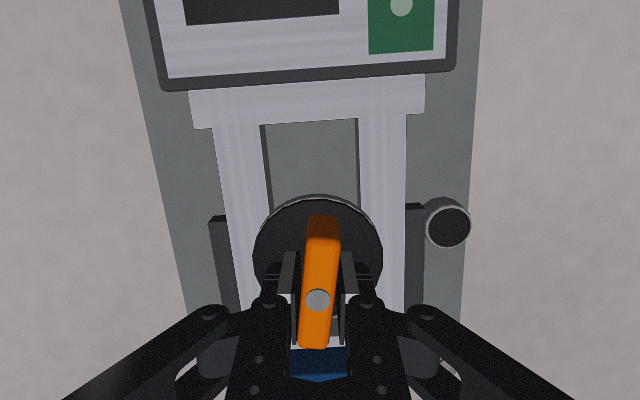

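The knob turns with the fingers, lagging by about 5°. Continuing in small steps and watching for the drop.

Request:
carry_out(
  slide=[
    [0,0,0],
    [0,0,0],
    [0,0,0],
  ],
  turn=[-4,-8,-8],
  claw=[0.19,0.19,0.19],
)

```text
clock: 10.52
tcp_pos: [0.5365, -0.0151, 0.0573]
eef_rot: [[0.0, 0.168, 0.986], [-0.0, 0.986, -0.168], [-1.0, -0.0, 0.0]]
ft_force: [0.4, -0.3, 0.1]
opening: 0.0159
```

```bash
cat >> h.py <<'E'
def bar(name):
    look(name); 
    for n in ('w7',name):
        im=cv2.imread(f"pics/{n}.png");k=cv2.inRange(cv2.cvtColor(im,cv2.COLOR_BGR2HSV),(5,150,60),(20,255,255))
        p=cv2.findNonZero(k); print(n,len(p),cv2.boundingRect(p),cv2.minAreaRect(p))
        a=im[190:360,230:410]
    cv2.imwrite(f"pics/{name}z.png",cv2.resize(a,None,fx=3,fy=3))
E
python3 -c "
from h import *
bar('w8')"
```

```text
89.11873834578752 [ 0.5365 -0.0151  0.0573] [ 0.3795 -0.3222  0.102 ] [-0.0214 -0.0022 -0.0658] 0.015863907530758985 10.525
w7 4038 (297, 214, 44, 136) ((319.3401794433594, 281.7582092285156), (35.94268798828125, 134.3550567626953), 5.19442892074585)
w8 4034 (297, 214, 44, 136) ((319.3360595703125, 281.80328369140625), (35.942691802978516, 134.44558715820312), 5.19442892074585)
```

Request:
carry_out(
  slide=[
    [0,0,0],
    [0,0,0],
    [0,0,0],
  ],
  turn=[-4,-8,-8],
  claw=[0.19,0.19,0.19],
)

```text
clock: 10.95
tcp_pos: [0.5365, -0.0151, 0.0573]
eef_rot: [[-0.0, 0.03, 1.0], [0.0, 1.0, -0.03], [-1.0, 0.0, -0.0]]
ft_force: [0.8, -0.3, 0.7]
opening: 0.0159
```

```bash
python3 -c "
from h import *
bar('w9')"
```

```text
81.15041621022534 [ 0.5365 -0.0151  0.0573] [ 0.7741 -0.2831  0.7054] [-0.0264  0.0708 -0.0649] 0.015943582903657563 10.95
w7 4038 (297, 214, 44, 136) ((319.3401794433594, 281.7582092285156), (35.94268798828125, 134.3550567626953), 5.19442892074585)
w9 4035 (297, 214, 44, 136) ((319.3360595703125, 281.80328369140625), (35.94268798828125, 134.44558715820312), 5.19442892074585)
```

Request:
carry_out(
  slide=[
    [0,0,0],
    [0,0,0],
    [0,0,0],
  ],
  turn=[-4,-8,-8],
  claw=[0.19,0.19,0.19],
)

```text
clock: 11.38
tcp_pos: [0.5365, -0.0151, 0.0573]
eef_rot: [[-0.0, -0.109, 0.994], [0.0, 0.994, 0.109], [-1.0, 0.0, -0.0]]
ft_force: [0.0, -0.0, -0.1]
opening: 0.0164
```

```bash
python3 -c "
from h import *
bar('w10')"
```

```text
73.16304059572809 [ 0.5365 -0.0151  0.0573] [ 0.0063 -0.0114 -0.1061] [ 0.0446 -0.0582  0.0616] 0.016357707473582055 11.375
w7 4038 (297, 214, 44, 136) ((319.3401794433594, 281.7582092285156), (35.94268798828125, 134.3550567626953), 5.19442892074585)
w10 4025 (297, 214, 44, 136) ((319.3483581542969, 281.6680603027344), (35.94268798828125, 134.17398071289062), 5.19442892074585)
```

Request:
carry_out(
  slide=[
    [0,0,0],
    [0,0,0],
    [0,0,0],
  ],
  turn=[-4,-8,-8],
  claw=[0.19,0.19,0.19],
)

```text
clock: 11.8
tcp_pos: [0.5365, -0.0151, 0.0573]
eef_rot: [[0.0, -0.246, 0.969], [-0.0, 0.969, 0.246], [-1.0, -0.0, -0.0]]
ft_force: [-1.3, 0.4, -0.6]
opening: 0.0159
```

```bash
python3 -c "
from h import *
bar('w11')"
```

```text
65.16812692620469 [ 0.5365 -0.0151  0.0573] [-1.2652  0.4027 -0.5691] [-0.0374  0.0212 -0.01  ] 0.01586294074293695 11.8
w7 4038 (297, 214, 44, 136) ((319.3401794433594, 281.7582092285156), (35.94268798828125, 134.3550567626953), 5.19442892074585)
w11 4010 (297, 215, 44, 135) ((319.3360900878906, 281.80328369140625), (35.761619567871094, 134.08343505859375), 5.19442892074585)
```

Request:
carry_out(
  slide=[
    [0,0,0],
    [0,0,0],
    [0,0,0],
  ],
  turn=[-4,-8,-8],
  claw=[0.19,0.19,0.19],
)

```text
clock: 12.22
tcp_pos: [0.5365, -0.0151, 0.0573]
eef_rot: [[0.0, -0.379, 0.926], [-0.0, 0.926, 0.379], [-1.0, -0.0, -0.0]]
ft_force: [-1.1, 0.1, -0.1]
opening: 0.0164
```

```bash
python3 -c "
from h import *
bar('w12')"
```

```text
57.170590105557494 [ 0.5365 -0.0151  0.0573] [-1.0586  0.1413 -0.1451] [ 0.0274  0.0204 -0.0389] 0.016350642296167072 12.225
w7 4038 (297, 214, 44, 136) ((319.3401794433594, 281.7582092285156), (35.94268798828125, 134.3550567626953), 5.19442892074585)
w12 3591 (300, 211, 34, 127) ((316.5, 274.0), (126.0, 33.0), 90.0)
```

Request:
carry_out(
  slide=[
    [0,0,0],
    [0,0,0],
    [0,0,0],
  ],
  turn=[-4,-8,-8],
  claw=[0.19,0.19,0.19],
)

```text
clock: 12.65
tcp_pos: [0.5364, -0.0151, 0.0573]
eef_rot: [[-0.0, -0.504, 0.864], [-0.0, 0.864, 0.504], [-1.0, 0.0, -0.0]]
ft_force: [-0.4, 0.6, 0.1]
opening: 0.0162
```

```bash
python3 -c "
from h import *
bar('w13')"
```

```text
49.171136686116704 [ 0.5364 -0.0151  0.0573] [-0.358   0.6274  0.141 ] [ 0.0025  0.0268 -0.0402] 0.016183533551839633 12.65
w7 4038 (297, 214, 44, 136) ((319.3401794433594, 281.7582092285156), (35.94268798828125, 134.3550567626953), 5.19442892074585)
w13 3585 (298, 211, 42, 128) ((318.8572082519531, 274.68975830078125), (34.00712966918945, 126.85000610351562), 5.355824947357178)
```

View pics/w13.png

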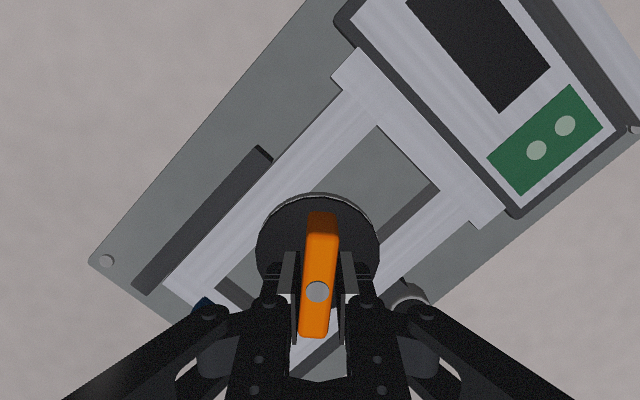

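The knob dropped: the bar's image shrank by 6.5% at w12, which is about 8–9 mm. Next, lower slightly and turn clockwise.

Request:
carry_out(
  slide=[
    [0,0,0],
    [3,0,0],
    [6,0,0],
    [6,0,0],
    [6,0,0],
  ],
  turn=[4,4,4,9,14],
  claw=[0.19,0.19,0.19,0.19,0.19],
)

```text
clock: 13.32
tcp_pos: [0.5364, -0.0151, 0.0509]
eef_rot: [[-0.0, -0.28, 0.96], [0.0, 0.96, 0.28], [-1.0, 0.0, -0.0]]
ft_force: [0.7, 0.4, -0.8]
opening: 0.0165
```

```bash
python3 -c "
from h import *
bar('w14')"
```

```text
63.16887024961437 [ 0.5364 -0.0151  0.0509] [ 0.7179  0.4327 -0.8289] [ 0.0939 -0.0425  0.0303] 0.016457844058243815 13.325
w7 4038 (297, 214, 44, 136) ((319.3401794433594, 281.7582092285156), (35.94268798828125, 134.3550567626953), 5.19442892074585)
w14 3885 (295, 216, 45, 133) ((315.93756103515625, 282.1629638671875), (132.22879028320312, 35.39891052246094), 84.4006576538086)
```

View pics/w14.png

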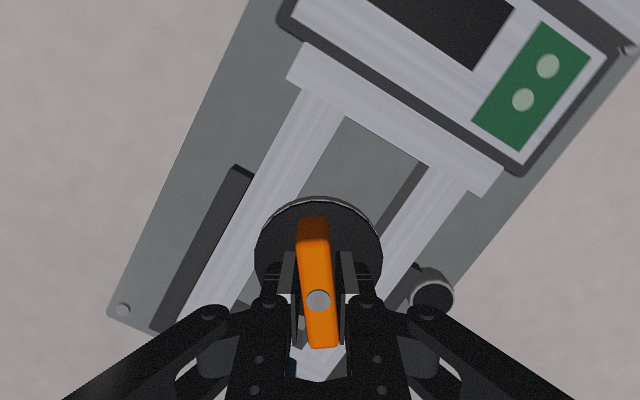

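Request:
carry_out(
  slide=[
    [0,0,0],
    [0,0,0],
    [0,0,0],
  ],
  turn=[4,6,6],
  claw=[0.19,0.19,0.19],
)

```text
clock: 13.75
tcp_pos: [0.5364, -0.0151, 0.0512]
eef_rot: [[-0.0, -0.182, 0.983], [0.0, 0.983, 0.182], [-1.0, 0.0, -0.0]]
ft_force: [-0.2, 0.4, 0.2]
opening: 0.0162
```

```bash
cat >> h.py <<'E'
def t():
    o=env.get_obs(); print(o["q"][5],o["ft_force"],o["wrist_torque"],o["joint_torque"][5],o["opening"],o["clock"],np.degrees(np.arctan2(o["eef_rot"][1,1],o["eef_rot"][0,1])))
E
python3 -c "
from h import *
t()"
```

```text
68.9565077382365 [-0.1592  0.3508  0.172 ] [-0.039   0.0748  0.0497] 0.28949241153895855 0.01618570701621655 13.75 100.4674299483019
```

Request:
carry_out(
  slide=[
    [0,0,0],
    [0,0,0],
  ],
  turn=[3,3],
  claw=[0.19,0.19],
)

```text
clock: 14.0
tcp_pos: [0.5364, -0.0151, 0.0512]
eef_rot: [[-0.0, -0.13, 0.991], [-0.0, 0.991, 0.13], [-1.0, -0.0, -0.0]]
ft_force: [-1.0, -0.6, -0.2]
opening: 0.0162
```

```bash
python3 -c "
from h import *
t()"
```

```text
71.93720970606547 [-0.9751 -0.6093 -0.1625] [ 0.0072  0.0271 -0.0322] 0.4141474887728691 0.01620350763773051 14.0 97.48632906928266
```

Request:
carry_out(
  slide=[
    [0,0,0],
    [0,0,0],
  ],
  turn=[3,3],
  claw=[0.19,0.19],
)

```text
clock: 14.25
tcp_pos: [0.5365, -0.0151, 0.0513]
eef_rot: [[0.0, -0.079, 0.997], [-0.0, 0.997, 0.079], [-1.0, -0.0, 0.0]]
ft_force: [0.0, -0.0, 0.3]
opening: 0.0158
```

```bash
python3 -c "
from h import *
t()"
```

```text
74.91476918200696 [ 0.0217 -0.0351  0.3229] [ 0.0296  0.0374 -0.0111] 0.41003731079399586 0.015813870134745393 14.25 94.50979223977225
```

Request:
carry_out(
  slide=[
    [0,0,0],
    [0,0,0],
    [0,0,0],
  ],
  turn=[3,4,4],
  claw=[0.19,0.19,0.19],
)

```text
clock: 14.62
tcp_pos: [0.5365, -0.0151, 0.0513]
eef_rot: [[0.0, -0.009, 1.0], [0.0, 1.0, 0.009], [-1.0, 0.0, 0.0]]
ft_force: [0.6, -0.3, -0.2]
opening: 0.0163
```

```bash
python3 -c "
from h import *
t()"
```

```text
78.93473119143268 [ 0.5665 -0.3357 -0.2251] [ 0.0347 -0.0116 -0.0044] 0.1451163226738572 0.016320203724439264 14.625 90.49010039140951
```

Request:
carry_out(
  slide=[
    [0,0,0],
    [0,0,0],
    [0,0,0],
  ],
  turn=[3,4,4],
  claw=[0.19,0.19,0.19],
)

```text
clock: 15.0
tcp_pos: [0.5365, -0.0151, 0.0513]
eef_rot: [[0.0, 0.062, 0.998], [-0.0, 0.998, -0.062], [-1.0, -0.0, 0.0]]
ft_force: [0.3, -0.6, 0.1]
opening: 0.0164
```

```bash
python3 -c "
from h import *
bar('w15');t()"
```

```text
82.95753803955839 [ 0.5365 -0.0151  0.0513] [ 0.281  -0.5686  0.145 ] [-0.0522  0.0087 -0.0419] 0.016447298677635436 15.0
w7 4038 (297, 214, 44, 136) ((319.3401794433594, 281.7582092285156), (35.94268798828125, 134.3550567626953), 5.19442892074585)
w15 3862 (295, 216, 44, 132) ((315.9180603027344, 281.6531066894531), (131.64306640625, 35.35097885131836), 84.47245788574219)
82.9534165074483 [ 0.1367 -0.6048 -0.7759] [-0.0152 -0.0122  0.001 ] 0.052354191429913044 0.01659715412699639 15.05 86.47134461123865
```

View pics/w15.png

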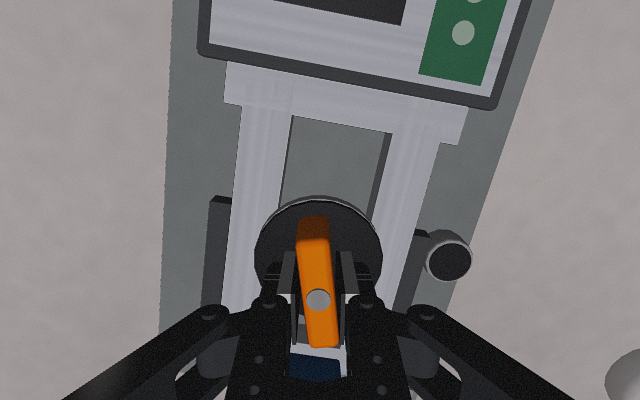

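Request:
carry_out(
  slide=[
    [0,0,0],
    [0,0,0],
    [0,0,0],
  ],
  turn=[3,4,4],
  claw=[0.19,0.19,0.19],
)

```text
clock: 15.42
tcp_pos: [0.5365, -0.0151, 0.0513]
eef_rot: [[0.0, 0.131, 0.991], [0.0, 0.991, -0.131], [-1.0, 0.0, 0.0]]
ft_force: [0.0, -0.7, 0.2]
opening: 0.016
```

```bash
python3 -c "
from h import *
t()"
```

```text
86.96958314836293 [ 0.0484 -0.7301  0.1832] [ 0.0286 -0.0331  0.0137] 0.1662174705415964 0.01602939203340984 15.425 82.45413893481425
```

Request:
carry_out(
  slide=[
    [0,0,0],
    [0,0,0],
    [0,0,0],
  ],
  turn=[3,4,4],
  claw=[0.19,0.19,0.19],
)

```text
clock: 15.8
tcp_pos: [0.5367, -0.015, 0.0513]
eef_rot: [[0.0, 0.2, 0.98], [0.0, 0.98, -0.2], [-1.0, 0.0, 0.0]]
ft_force: [1.7, 0.7, -0.8]
opening: 0.016
```

```bash
python3 -c "
from h import *
t()"
```

```text
90.96468939399996 [ 1.7246  0.7118 -0.7731] [ 0.2259 -0.3194  0.0792] 0.22056739311665297 0.015992015199305196 15.8 78.467279454176
```

Request:
carry_out(
  slide=[
    [0,0,0],
    [0,0,0],
    [0,0,0],
  ],
  turn=[3,4,4],
  claw=[0.19,0.19,0.19],
)

```text
clock: 16.18
tcp_pos: [0.5367, -0.0149, 0.0513]
eef_rot: [[0.001, 0.268, 0.964], [0.0, 0.964, -0.268], [-1.0, 0.0, 0.0]]
ft_force: [3.6, 2.8, -0.6]
opening: 0.0164
```

```bash
python3 -c "
from h import *
t()"
```

```text
94.9617537563303 [ 3.6447  2.8411 -0.571 ] [ 0.5292 -0.5742  0.1987] 0.3303562570363283 0.016419687497883785 16.175 74.47325307321253
```

The torque is rising, now about 0.20 N m at roughly 0.03 N m per degree. Two degrees more should do.

Request:
carry_out(
  slide=[
    [0,0,0],
    [0,0,0],
  ],
  turn=[1,2],
  claw=[0.19,0.19],
)

```text
clock: 16.42
tcp_pos: [0.5367, -0.0149, 0.0513]
eef_rot: [[0.0, 0.303, 0.953], [0.0, 0.953, -0.303], [-1.0, 0.0, 0.0]]
ft_force: [3.0, 4.5, 0.2]
opening: 0.0164
```

```bash
python3 -c "
from h import *
bar('w16');t()"
```

```text
97.06653491666363 [ 0.5367 -0.0149  0.0513] [3.0076 4.4708 0.179 ] [ 0.871  -0.6893  0.3117] 0.016381788163412805 16.425
w7 4038 (297, 214, 44, 136) ((319.3401794433594, 281.7582092285156), (35.94268798828125, 134.3550567626953), 5.19442892074585)
w16 3886 (293, 215, 47, 133) ((316.4100036621094, 281.3699645996094), (131.5218505859375, 36.34528732299805), 81.8698959350586)
97.11934887152243 [ 3.2795  4.0759 -0.5017] [ 0.7827 -0.7439  0.3506] 0.20923297852277756 0.01605736599462532 16.475 72.31435591784381
```

Request:
carry_out(
  slide=[
    [0,0,0],
  ],
  turn=[0],
  claw=[0.19],
)

```text
clock: 16.6
tcp_pos: [0.5367, -0.0149, 0.0514]
eef_rot: [[0.0, 0.303, 0.953], [0.0, 0.953, -0.303], [-1.0, 0.001, 0.0]]
ft_force: [2.8, 4.8, -0.4]
opening: 0.0165
```

```bash
python3 -c "
from h import *
t()"
```

```text
97.04400262585747 [ 2.8117  4.7869 -0.4301] [ 0.7581 -0.7014  0.3513] 0.3470191452652216 0.01653713578469591 16.6 72.39126003025025
```

View pics/w16.png

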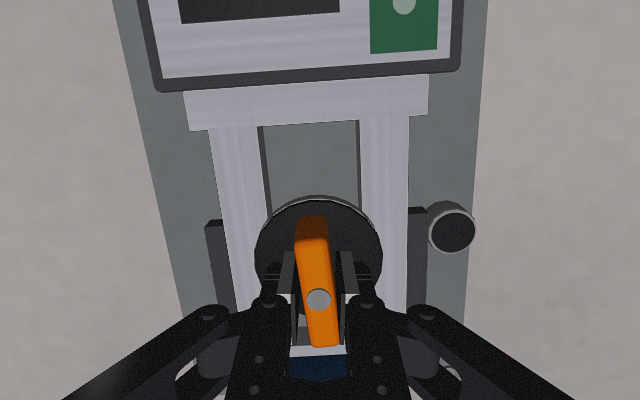

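The wrist reads about 0.33–0.35 N m: tight, and half of the limit. Now I'll unload the fingers by centring on the bar, then open and rise.

Request:
carry_out(
  slide=[
    [0,0,0],
    [0,0,0],
    [0,0,0],
    [0,0,0],
    [0,0,0],
  ],
  turn=[-3,-7,-7,-7,-7],
  claw=[0.19,0.19,0.3,0.6,0.6],
)

```text
clock: 17.23
tcp_pos: [0.5363, -0.0152, 0.0513]
eef_rot: [[-0.0, 0.185, 0.983], [-0.0, 0.983, -0.185], [-1.0, -0.0, -0.0]]
ft_force: [0.2, -0.0, -0.6]
opening: 0.0511
```

```bash
python3 -c "
from h import *
bar('w17');t()"
```

```text
90.08342045370603 [ 0.5363 -0.0152  0.0513] [ 0.2445 -0.0285 -0.5838] [ 0.0014 -0.006   0.0146] 0.05108677636031601 17.225
w7 4038 (297, 214, 44, 136) ((319.3401794433594, 281.7582092285156), (35.94268798828125, 134.3550567626953), 5.19442892074585)
w17 3887 (301, 215, 35, 132) ((318.0, 280.5), (131.0, 34.0), 90.0)
90.06682584364538 [ 0.0699 -0.2401 -0.2525] [ 0.0335 -0.0668  0.0241] 0.018101191380992532 0.05135614352297785 17.275 79.35179320649597
```

View pics/w17.png

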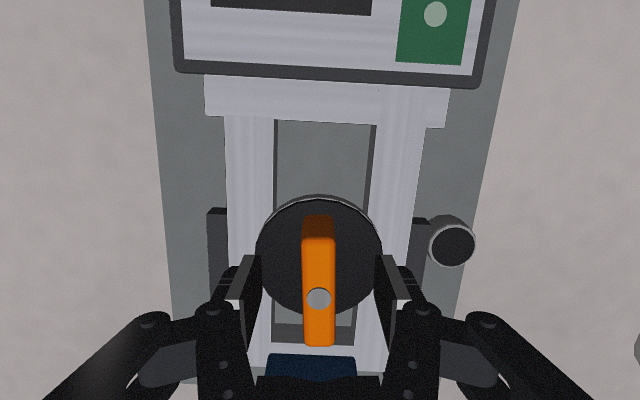

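The fingers are clear and the knob held its angle (about 79–80° before and after). Rising straight up.

Request:
carry_out(
  slide=[
    [-15,0,0],
    [-40,0,0],
    [-80,-10,0],
    [-120,-60,0],
    [-120,-80,0],
    [-120,-80,0],
    [-120,-80,0],
  ],
  turn=[0,0,0,0,0,0,0],
  claw=[0.6,0.6,0.6,0.6,0.6,0.6,0.6],
)

```text
clock: 18.15
tcp_pos: [0.5216, -0.0933, 0.1715]
eef_rot: [[-0.0, 0.184, 0.983], [0.0, 0.983, -0.184], [-1.0, 0.0, -0.0]]
ft_force: [-0.9, -0.1, 0.1]
opening: 0.0512
```

```bash
python3 - <<'E'
from h import *
look('w18')
c=calibration("wrist");im=cv2.imread("pics/w18.png")
hsv=cv2.cvtColor(im,cv2.COLOR_BGR2HSV)
k=cv2.inRange(hsv,(5,150,120),(20,255,255));k[250:]=0
p=cv2.findNonZero(k);r=cv2.minAreaRect(p);b=cv2.boxPoints(r)
P=np.array([ray(c,q,.073)[:2] for q in b]);print(P,P.mean(0))
for i in range(3): d=P[i+1]-P[i]; print(np.linalg.norm(d),np.degrees(np.arctan2(d[1],d[0])))
a=get_image("scene")[180:255,260:395,::-1]; cv2.imwrite("pics/s18.png",cv2.resize(a,None,fx=5.9,fy=5.9,interpolation=cv2.INTER_CUBIC))
E
```

```text
81.39024677338574 [ 0.5216 -0.0933  0.1715] [-0.9297 -0.1122  0.108 ] [ 0.0268 -0.02    0.0432] 0.05119613305623399 18.15
[[ 0.5338  0.0094]
 [ 0.5458  0.0072]
 [ 0.5371 -0.042 ]
 [ 0.5242 -0.0396]] [ 0.5352 -0.0162]
0.012191557530422135 -10.610162621778947
0.04991115924252217 -100.12079622224617
0.013048268051056492 169.38905185605043
```

View pics/w18.png

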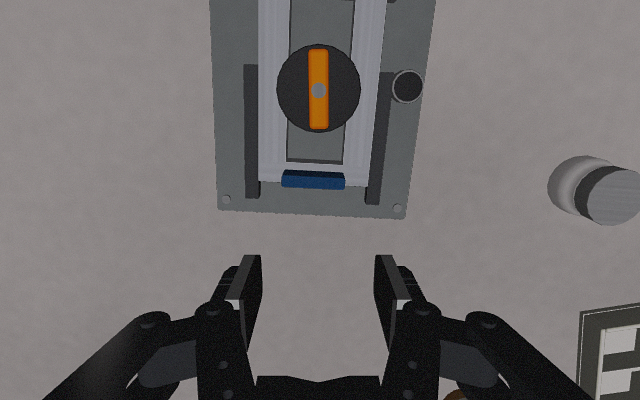

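View pics/s18.png

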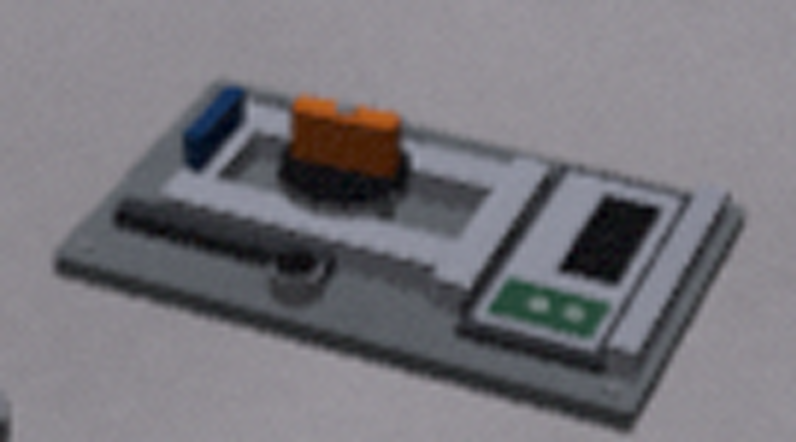

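The knob is down on the jaw with its bar at about 79.9°, and the frame sits square between jaw and stop. The robot is clear of everything, so I'm handing in.

```bash
python3 -c "
from bench import env
print(env.close_job())"
```

```text
the job is handed in; nothing more can be done
None
```

The phone frame is clamped in the jig and the job was handed in at about 18 s.

- **Jaw:** I pushed the blue tab until the frame was flat against the stop. It stopped moving at about 9 N of push, and my estimate of jaw travel, about 37 mm, agrees with the expected 38 mm.
- **Knob, backwards:** I turned the knob counter-clockwise inside loosely closed fingers, so it was not lifted. It dropped an estimated 8–9 mm into the thread after about 0.7–0.8 rad.
- **Knob, forwards:** I then turned it clockwise until the wrist torque read 0.33–0.35 N m. That is a little above the 0.2–0.3 N m I was aiming for, because the resistance rose faster over the last 2°, but it is half of the 0.7 N m limit.
- **Last checks:** After release the bar stayed at about 80°, the same as under load within about 1°. The frame is still tight between jaw and stop in the scene view. The gripper was touching nothing, and I did not touch the other things on the bench.

No check failed; the slightly high torque is the only reading that differed from what I intended.

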